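Take the filter cassette out of the bench dust extractor

ROBOT

A 7-joint arm with a two-finger parallel gripper is mounted at the origin on the work surface. World frame = base frame: x ahead of the robot, y to its left, z up, the work surface at z = 0. Lengths are in mm, angles in rad, forces in N, time in s.
With the tool pointing down it reaches from about 400 to 850 mm from the base axis. Payload 4.4 kg.
Tool frame: the origin (TCP) lies midway between the tips of the shut fingers; the grasp point (between the pads) lies 19 mm behind it; z points along the fingers, y is the line along which they close (so a half turn about z gives the same grasp; the last joint's range is limited). The gripper opens to 94 mm and grips with 3 to 60 N. Pads are 16 mm wide; open, the fingers measure 119 mm over their backs; the gripper's body (75 mm by 177 mm) begins 78 mm behind the grasp point.
Start: joints at [1.078, 0.628, 0.038, 1.517, -0.027, 0.996, -0.02], TCP at [269.103, -591.694, 205.478] pointing down, gripper open.
Joint ranges: [-3.06, 3.06], [-0.37, 2.12], [-1.25, 1.32], [0.18, 2.47], [-1.1, 4.24], [0.23, 1.98], [-2.94, 2.94]. Speed limits (rad/s): [2.57, 2.57, 3.14, 3.14, 3.14, 3.14, 3.14].

INTERFACE

Orientations are given as a unit quaternion [x, y, z, w].
In Python, from cell import telemetry, camera, camera_model, ticket gives the robot as it stands.
- The arm moves only by the tool step_arm, never from a script. Its argument "rows" is a list of rows, each a list of 2 entries, a list of its own where there are three numbers: the shift along the tool's x, y, z in units of 40 mm (1.0 is 40 mm), then the turn, a rotation vector about the tool's x, y, z in units of 6 degrees (1.0 is 6 degrees). A call has 1 to 12 rows; each row shifts and turns the commanded pose from where the row before left it, along the tool's axes as they then stand; what a row does not reach is not made up. A row lasts 1/8 s, in which the tool goes at most 62.5 mm and 10.7 degrees, less where a joint would pass 70% of its speed; a pose out of reach is approached as far as the arm can. A call is refused whole if a number of a shift passes 1 or a number of a turn 1, either way. A call with a gripper value outside its range is refused whole. "gripper" is the finger opening in mm, from 0 to 94, set as the call begins (left out, the last holds). The fingers move at their own pace and stop on an object; the grip force is fixed at half the most. Time passes only in rows, so rows that do not move let the fingers close. It gives the time, the measured TCP pose, the force, the opening and the grip force at its end, in the units of the state.
- telemetry.get_obs(): the state, without advancing time (a new reading comes with each control period).
- camera(name): name is "scene" or "top" or "wrist"; returns (picture, depth): 420x560x3 uint8, blue, green, red; 420x560 float32, mm along the optical axis (not along the pixel's ray), 0 where there is no reading.
- camera_model(name): a dict with "fx", "fy", "cx", "cy" (pixels), "xyz" and "rotation" of the camera in the world. Camera axes: x right, y down, z forward; pixel columns grow to the right and rows downward; lengths in mm; the calibration is good to about 2 mm. A picture is of the moment at which its call begins: read the wrist's pose just before it. camera_model takes no time and is no camera call; for the wrist camera it gives the pose at the moment of the call.
- ticket.hand_in(): hands the job in; it is judged then, once.
The state is a dict: "time": time; "joint_positions": joint angles; "qd": joint speeds; "joint_torque": joint torques, N m; "position": TCP position; "tool_rot": TCP orientation; "wrist_force": force on the tool from outside, world axes, zero at the start; "wrist_torque": the same for the moment, N m; "finger_gap": opening from 0.0 (shut) to 1.0 (fully open); "finger_force": force on a finger pad.
Only numpy, scipy, OpenCV 4.12 (cv2) and the standard library are available. Lean on these libraries where they do the work, as an engineer would, in place of code of your own. Each camera call takes 0.05 s, during which the arm holds its last target. There are 200 camera calls.

TASK

The filter of the little dust extractor on the potter's bench needs brushing out: swing the extractor's clear cover right up and leave it standing open, pinch the filter cassette's two side catches together between the fingers and lift the cassette straight out of its well. Carry it to the scrap tub and hold it there by the pinched catches, hanging upright, roughly centred over the tub's mouth, clear of the rim but no more than about a hand's breadth above it: finish while still holding it. Leave the tub and everything else on the bench where it is.

Things in the scene. Friction and masses are not known exactly. Their poses are not given: they have to be found in the camera images.
- extractor: bench dust extractor, fixed grey steel case 170 (x) x 200 (y) x 110 mm high. Origin on the bench under the filter well's middle (front face 80 mm to -x, back 90 mm to +x, with a 23 mm stub); x runs from its front (robot side) to its back, z up. Flat deck 110 mm up, the clear cover on it; in the deck the well, 98 (x) x 60 (y) mm, its floor 40 mm above the bench, holds the cassette
- cover (a joint): the extractor's clear plastic cover (190 mm wide, 165 mm deep, 46 mm high, 0.3 kg), hinged along the back edge of the deck: 0 = shut, grows as the front edge swings up and back, 1.57 = upright, 1.75 = stop. May start a little ajar. The hinge is stiff (0.4 N m friction): the cover stays wherever it is left
- cover_hinge (a point): point on the cover's hinge axis, mid-width, 113 mm above the bench; the axis runs along the extractor's y
- cover_handle (a point): middle of the cover's handle, a round steel bar 10 mm thick, 100 mm long, along the extractor's y on two thin posts 90 mm apart, centre 36 mm off the cover's front face. It lies 201 mm from the hinge axis towards the front and, with the cover shut, 24 mm above it. It can be taken from above at any angle of the cover, and turns between the fingers as the cover swings
- cassette: pleated filter cassette, grey frame, paper pleats, 92 (x) x 54 (y) x 104 mm high, 0.15-0.3 kg; origin at its underside's centre, x along its length, z up. Starts seated in the well, axes along the extractor's, underside 40 mm above the bench, 2-3 mm play. Two black catch plates stand 34 mm above the deck, between them a grey block (32 x 24 mm, 22 mm high). It comes out straight up, 70 mm
- cassette_grip (a point): point midway between the two catch plates, 92 mm above the cassette's underside, 12 mm below the plates' top edges, 22 mm above the deck while seated. With the fingertips just above the deck the finger pads meet the plates about here, closing along the cassette's y
- catch_left (a joint): catch on the cassette's +y side: upright ribbed plate 30 mm long (x), 6 mm thick, outer face 27 mm from the middle (54 mm over both plates released, 40 mm both pressed). Value: travel inwards, 0 = released, 0.007 m = fully in; sprung, 3 N to start, 8 N fully in. Its tongue hooks under the deck until pressed about 0.005 m: with either catch released the cassette will not come out
- catch_right (a joint): the like catch on the cassette's -y side; pressed towards +y, 0 = released, 0.007 m = fully in
- tub: black rubber scrap tub, round, open, 230 mm across the mouth, 176 mm across the foot, rim 90 mm above the bench, dried clay on its rim and some dry trimmings inside; origin at the centre of its underside. Stands loose on the bench, on the other side from the extractor (which of them is left and which right varies)
- rib: bystander: D-shaped wooden throwing rib, 72 mm across, 6 mm thick, lying flat; origin near its middle, underneath
- loop_tool: bystander: wooden-handled wire loop tool, 176 mm long, 15 mm thick, lying along its x; origin at its middle
- bisque_cup: bystander: fired clay cup, 76 mm wide, 80 mm high; origin under its centre
- bisque_bowl: bystander: fired clay bowl, 120 mm wide, 50 mm high; origin under its centre
- glaze_jar: bystander: glass jar with a white lid, 72 mm wide, 95 mm high; origin under its centre
- paddle: bystander: wooden potter's paddle, 270 mm long, 75 mm wide, 12 mm thick, lying flat, handle towards its -x; origin near its middle
- brush: bystander: flat brush lying on the bench along its x; origin near its middle

How it is judged:
By the outcome, as a careful person would: the job done as asked, in the order asked, and still so for the second after the job is handed in, while the arm keeps its last pose, push and grip.
It also fails if it takes over 59 s, if anything falls off the work surface, if the arm or the gripper's body presses on something with over 40 N, if the wrist force passes 120 N, or if a joint passes its speed limit or range.

## Working session

There is one attempt and no reset: what is moved stays moved. The work goes in short steps, Python scripts to look and compute and a tool call to move; the robot and the scene stay as the last step left them, time stands still between calls to the robot, and variables do not carry over. Pictures are saved under pics/ and viewed, at most 10 in all, crops included, and the job is handed in when it is done.

Besides the shell and the picture viewer there is one more tool, called after "Emit:" as name([rows], argument=value, ...), one row to a line, values as JSON. step_arm: Moves the arm, as the interface text tells. Its arguments: {"type":"object","properties":{"rows":{"type":"array"},"gripper":{"type":"number"}},"required":["rows"]}

```bash
ls; mkdir -p pics; python3 - <<'E'
from cell import telemetry, camera, camera_model
import cv2, numpy as np
o=telemetry.get_obs(); print(o)
for n in ("scene","top"):
    p,d=camera(n); cv2.imwrite(f"pics/{n}0.png",p); np.save(f"pics/{n}0.npy",d); print(n,camera_model(n))
E
```

```text
pics
{'time': 0.0, 'joint_positions': array([ 1.07818699,  0.62932054,  0.03843881,  1.51836654, -0.02697026,
        0.99628007, -0.01998693]), 'qd': array([-1.18811073e-03, -1.67911225e-04,  9.68603524e-05,  8.25642871e-04,
       -5.73696038e-04, -1.12390302e-03,  4.38138387e-04]), 'joint_torque': array([-5.21351342e-05, -5.49724674e+01,  1.14273101e+00, -1.86634004e+01,
       -5.24015073e-02,  2.35627155e-02,  1.37042111e-04]), 'position': array([ 268.82421516, -591.07673638,  204.57112069]), 'tool_rot': array([ 9.77311718e-01,  2.11804024e-01, -2.19087030e-04, -9.02069737e-04]), 'wrist_force': array([-0.04348608, -0.45912495, -1.20877673]), 'wrist_torque': array([ 0.00975315, -0.04780618,  0.05220688]), 'finger_force': 0.0, 'finger_gap': 0.9989223232927217}
scene {'fx': 438.11477846391244, 'fy': 438.11477846391244, 'cx': 278.09912355324315, 'cy': 203.75485535675435, 'xyz': array([1010.71431063, -663.35147979,  933.24401091]), 'rotation': array([ 0.87454268,  0.29502036, -0.11778738, -0.36642082])}
top {'fx': 485.98539745675777, 'fy': 485.98539745675777, 'cx': 282.19194028801775, 'cy': 210.40446869699838, 'xyz': array([ 388.96738004,   16.92864751, 1733.51868751]), 'rotation': array([ 0.71426177, -0.69914028,  0.02367885, -0.02173253])}
```

View pics/scene0.png

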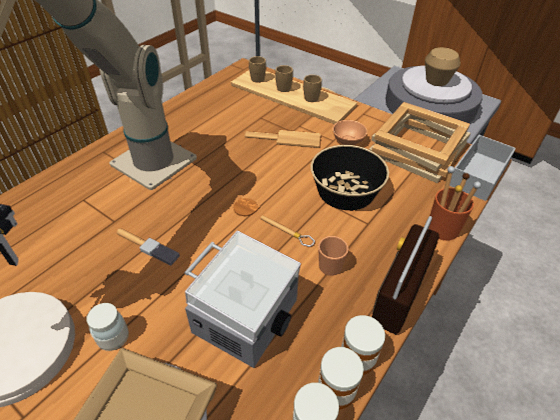

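View pics/top0.png

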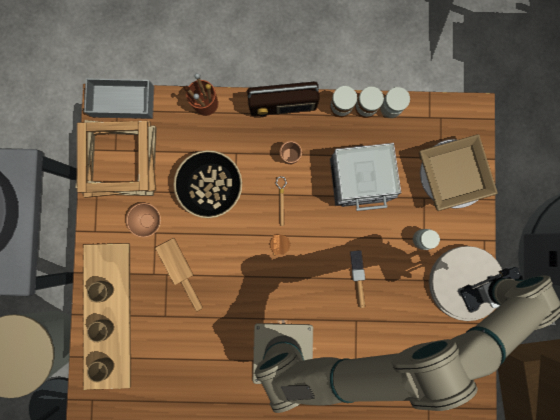

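The scene view shows the extractor around (245,295), its handle around (205,262) and the tub at (349,177). In the top view the extractor is at (367,175), its handle bar at (371,206) and the tub at (208,184). I'll turn these into positions next.

```bash
cat > h.py <<'E'
from cell import telemetry, camera, camera_model
import cv2, numpy as np
from scipy.spatial.transform import Rotation as R
def cloud(d,m):
    v,u=np.mgrid[:d.shape[0],:d.shape[1]]
    c=np.stack([(u-m['cx'])/m['fx']*d,(v-m['cy'])/m['fy']*d,d],-1)
    r=m['rotation']; r=R.from_quat(r).as_matrix() if np.size(r)==4 else r
    P=c@r.T+m['xyz']; P[d<=0]=np.nan
    return P
def snap(n):
    m=camera_model(n); p,d=camera(n); return p,d,m,cloud(d,m)
E
python3 - <<'E'
from h import *
for n in ("scene","top"):
    d=np.load(f"pics/{n}0.npy"); P=cloud(d,camera_model(n)); np.set_printoptions(precision=0,suppress=True)
    if n=="top":
        for (r,c) in [(160,300),(350,290)]: print('table',P[r,c])
        print('z around extractor rows140-210 step5, cols325-405 step 5'); print(P[140:214:4,326:406:5,2])
        # tub rim
        s=P[140:225,165:250].reshape(-1,3); s=s[(s[:,2]>80)&(s[:,2]<110)]
        print('tub',len(s),(s.min(0)+s.max(0))/2,s.min(0),s.max(0))
        print(cv2.minEnclosingCircle(s[:,:2].astype(np.float32)))
    else:
        for (r,c) in [(262,205),(250,220),(265,192),(180,349)]: print((r,c),P[r,c])
E
```

```text
(262, 205) [ 431. -202.    3.]
(250, 220) [ 544. -245.  179.]
(265, 192) [ 513. -303.  161.]
(180, 349) [572. 306.  13.]
table [684. -47.  -1.]
table [ 76. -17. 302.]
z around extractor rows140-210 step5, cols325-405 step 5
[[ -6.  -3.  -6.   2.   0. -11.   2.   6.   1.   4.  -4.   7.   1.   5.
    7.  -2.]
 [ -3.  -6.   2.   7.   2.  -1.  -3.  -9.  -0.   2.   1. 163. 161. 156.
    4.   2.]
 [  2.   2.  -6.  -2. 165. 164. 161. 163. 162. 163. 161.  nan 160. 157.
   -5.  -7.]
 [ -2.   4. 165. 166. 158. 159. 160. 158. 164. 161. 159. 159. 165. 163.
   -6.  -2.]
 [ -1.  -8. 162. 161. 162. 162. 158. 165. 163. 159. 159. 160. 161. 154.
    2.   9.]
 [ -1.  43. 136. 168. 160. 166. 160. 162. 162. 165. 160. 159. 159. 159.
  171.   1.]
 [ -1.  32. 128. 172. 163. 162. 159. 161. 166. 163. 162. 172. 165. 166.
  163.  -1.]
 [  1.  17. 131. 166. 164. 164. 167. 164. 166. 166. 164. 162. 158. 165.
  168.   8.]
 [  8.   5. 122. 167. 168. 166. 166. 158. 170. 160. 166. 168. 169. 163.
  169.  -4.]
 [ -1.   3. 113. 165. 163. 166. 169. 166. 166. 165. 166. 167. 168. 163.
  166.   4.]
 [ -4.  -3. 110. 168. 167.
[... 157 characters left out ...]
97. 172. 166. 175. 168. 175. 161. 165. 174. 170. 169. 171.
  172.  -0.]
 [  4.  -9.  82. 176. 171. 174. 175. 168. 175. 163. 172. 175. 172. 176.
  175. 172.]
 [  1.   1.  66. 173. 174. 177. 167. 176. 173. 170. 153. 140. 135. 136.
  116.  -5.]
 [  1.  -5.  62. 153. 147. 134. 153. 106. 114. 104.  90.  96. 102.   6.
    4.   3.]
 [ -4. -12.  35.  62.  98.  99. 151.  44.  -4.   8.   2.  -6. 155.   4.
   -2.  -3.]
 [ -2.  -2.  -6.  -1.  -2.   3.  -1. 161. 158. 159. 158. 148.  -7.   0.
    1. -12.]
 [  1.   4.   0.   4.  -3.  -0.   7.  -6.   4.  -1.   4.  -4.  -0.  -4.
    1.  -5.]]
tub 535 [580. 269.  91.] [466. 155.  80.] [694. 383. 102.]
((579.67822265625, 267.7370300292969), 116.23515319824219)
```

```bash
python3 - <<'E'
import cv2
a=cv2.imread('pics/scene0.png')[220:370,170:320]
b=cv2.imread('pics/top0.png')[130:220,320:410]
a=cv2.resize(a,(400,400),interpolation=2);b=cv2.resize(b,(400,400),interpolation=2)
cv2.imwrite('pics/c1.png',cv2.hconcat([a,b]))
E
```

```text
(no output)
```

View pics/c1.png

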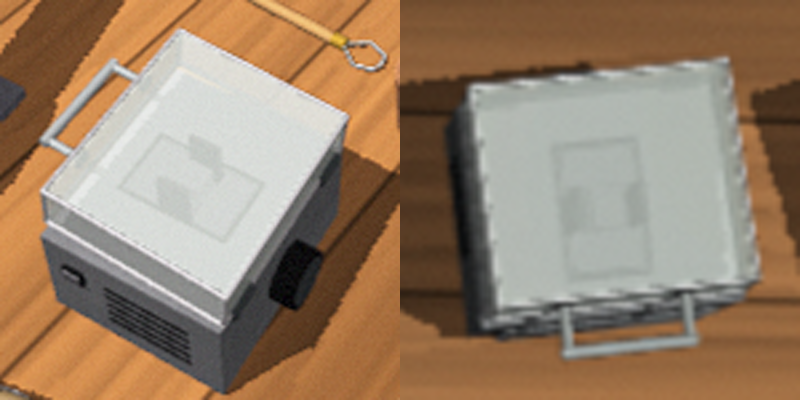

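The crops show the cover slightly ajar. The handle bar runs from (565,352) to (697,340) in the top crop, and the catch plates sit either side of the cassette at (575,207) and (637,203). Next I'll fit the yaw, cover angle, and handle and hinge positions.

```bash
python3 - <<'E'
from h import *
np.set_printoptions(precision=3,suppress=True)
d=np.load("pics/top0.npy"); P=cloud(d,camera_model("top"))
S=P[135:215,320:410].reshape(-1,3); S=S[S[:,2]>135]
ds=np.load("pics/scene0.npy"); Ps=cloud(ds,camera_model("scene"))
T=Ps[215:380,165:325].reshape(-1,3); T=T[(T[:,2]>135)&(T[:,2]<200)]
for n,A in (("top",S),("scene",T)):
    # plane fit
    k=A
    for _ in range(6):
        M=np.c_[k[:,:2],np.ones(len(k))]; c=np.linalg.lstsq(M,k[:,2],rcond=None)[0]
        r=A[:,2]-np.c_[A[:,:2],np.ones(len(A))]@c; k=A[abs(r)<8]
    rect=cv2.minAreaRect(k[:,:2].astype(np.float32))
    g=c[:2]; print(n,len(k),'grad',np.linalg.norm(g),'dir',np.degrees(np.arctan2(-g[1],-g[0])),'rect',rect,'meanz',k.mean(0))
    bp=cv2.boxPoints(rect); print(bp)
    front=k[:,0].min()
    h=A[A[:,0]<np.median(A[:,0])-95]; print('handle',len(h)); print(h[np.argsort(h[:,1])][::max(1,len(h)//20)])
E
```

```text
top 2944 grad 0.0923162895689838 dir 7.362638985632199 rect ((625.2359619140625, -261.8250732421875), (168.86807250976562, 194.39039611816406), 7.471083641052246) meanz [ 624.53  -261.766  165.626]
[[ 528.881 -176.434]
 [ 554.157 -369.174]
 [ 721.591 -347.217]
 [ 696.315 -154.476]]
handle 112
[[ 508.962 -327.452  155.495]
 [ 511.877 -323.389  159.101]
 [ 511.755 -319.993  159.769]
 [ 518.399 -317.2    157.371]
 [ 515.171 -311.17   155.17 ]
 [ 508.36  -307.406  157.879]
 [ 505.194 -301.568  154.695]
 [ 510.658 -295.681  167.572]
 [ 511.174 -290.863  159.129]
 [ 511.279 -284.965  155.963]
 [ 510.978 -281.141  158.952]
 [ 501.337 -275.442  155.113]
 [ 504.11  -271.095  160.879]
 [ 507.289 -264.724  160.014]
 [ 507.466 -258.964  155.793]
 [ 503.979 -255.38   157.875]
 [ 503.78  -248.736  158.692]
 [ 497.233 -242.561  157.135]
 [ 503.549 -238.936  158.98 ]
 [ 503.847 -233.39   152.949]
 [ 509.688 -231.873  162.064]
 [ 519.831 -229.367  156.622]
 [ 516.913 -226.944  151.455]]
scene 6313 grad 0.09088607484670709 dir 6.518031300803133 rect ((629.283447265625, -260.0758056640625), (168.92178344726562, 196.3348846435547), 7.496628761291504) meanz [ 631.851 -267.109  168.781]
[[ 532.737 -173.767]
 [ 558.352 -368.424]
 [ 725.83  -346.385]
 [ 700.215 -151.728]]
handle 244
[[ 515.842 -327.171  163.411]
 [ 520.461 -323.471  159.647]
 [ 524.754 -321.467  161.037]
 [ 529.097 -319.517  162.528]
 [ 516.125 -315.707  162.14 ]
 [ 515.976 -309.428  162.544]
 [ 518.309 -302.859  161.109]
 [ 508.91  -296.453  161.298]
 [ 512.308 -290.551  161.49 ]
 [ 515.311 -284.823  157.99 ]
 [ 511.622 -277.271  161.763]
 [ 513.458 -270.496  156.379]
 [ 511.653 -264.84   160.083]
 [ 511.384 -258.078  160.34 ]
 [ 505.372 -251.312  163.474]
 [ 507.544 -244.074  161.667]
 [ 503.859 -236.745  162.623]
 [ 525.032 -233.606  157.405]
 [ 516.664 -231.378  156.215]
 [ 517.78  -228.558  161.456]
 [ 534.597 -184.043  177.839]]
```

Emit:
step_arm([
  [[0.6,-0.32,-0.6],[0,0,0]],
  [[0.74,-0.39,-0.4],[0,0,0]],
  [[0.74,-0.39,-0.4],[0,0,0]],
  [[0.74,-0.39,-0.4],[0,0,0]],
  [[0.74,-0.39,-0.4],[0,0,0]],
  [[0.74,-0.39,-0.4],[0,0,0]],
  [[0.74,-0.39,-0.2],[0,0,0]],
  [[0.74,-0.39,0],[0,0,0]],
  [[0.74,-0.39,0],[0,0,0]],
  [[0.74,-0.39,0],[0,0,0]],
  [[0.74,-0.39,0],[0,0,0]],
  [[0.74,-0.39,0],[0,0,0]],
], gripper=32)

```text
time: 1.6
position: [511.3, -278.1, 317.1]
tool_rot: [0.977, 0.212, -0.0, -0.0]
wrist_force: [-0.1, 0.7, 0.2]
finger_gap: 0.336
finger_force: 0.0
```

Emit:
step_arm([
  [[0,0,0],[0,0,-1]],
  [[0,0,0],[0,0,-1]],
  [[0,0,0],[0,0,-1]],
  [[0,0,0],[0,0,-1]],
  [[0,0,0],[0,0,-1]],
  [[0,0,0],[0,0,-1]],
  [[0,0,0],[0,0,-1]],
  [[0,0,0],[0,0,-1]],
  [[0,0,0],[0,0,-1]],
  [[0,0,0],[0,0,-1]],
  [[0,0,0],[0,0,-1]],
  [[0,0,0],[0,0,-1]],
])

```text
time: 3.1
position: [510.7, -279.1, 317.0]
tool_rot: [0.665, 0.747, -0.0, -0.0]
wrist_force: [-0.1, -0.2, -0.7]
finger_gap: 0.339
finger_force: 0.0
```

```bash
cat >> h.py <<'E'
def pose():
    o=telemetry.get_obs(); return o,np.array(o['position']),R.from_quat(o['tool_rot'])
def delta(target,yaw_y=None):
    """shift (tool axes, units of 40mm) and turn (units of 6 deg) to TCP target with tool y at heading yaw_y (deg), pointing down"""
    o,p,r=pose(); s=r.inv().apply(np.array(target)-p)/40
    t=None
    if yaw_y is not None:
        a=np.radians(yaw_y); y=np.array([np.cos(a),np.sin(a),0]); z=np.array([0,0,-1.]); x=np.cross(y,z)
        t=np.degrees((r.inv()*R.from_matrix(np.c_[x,y,z])).as_rotvec())/6
    return s,t
E
python3 - <<'E'
from h import *
np.set_printoptions(precision=3,suppress=True)
o,p,r=pose(); print(o['time'],p,r.as_matrix(),o['joint_positions'],o['finger_gap'])
q,d,m,P=snap("wrist"); cv2.imwrite('pics/w1.png',q); np.save('pics/w1.npy',P)
print(m['xyz'],delta([509,-278,250],7.5))
E
```

```text
3.1 [ 510.666 -279.066  317.038] [[-0.116  0.993 -0.001]
 [ 0.993  0.116  0.   ]
 [ 0.001 -0.001 -1.   ]] [ 0.656  0.44  -0.313  1.549  0.142  1.176  0.432] 0.3387664840412364
[ 501.002 -202.057  496.412] (array([ 0.03 , -0.036,  1.675]), array([-0.009, -0.006, -0.113]))
```

View pics/w1.png

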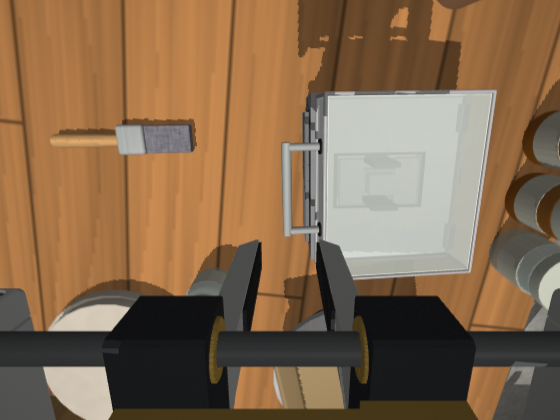

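The wrist view shows the handle bar at columns 282–292, rows 143–236, with the fingers below it in the picture. I'll measure the bar in this cloud.

```bash
python3 - <<'E'
from h import *
np.set_printoptions(precision=1,suppress=True)
P=np.load('pics/w1.npy'); o,p,r=pose()
B=P[146:234,280:296].reshape(-1,3); B=B[(B[:,2]>140)&(B[:,2]<175)]
print(len(B),B.mean(0),np.median(B,0),B.min(0),B.max(0))
c=np.polyfit(B[:,1],B[:,0],1); print('line yaw',np.degrees(np.arctan(-c[0])),'x at -279',np.polyval(c,-279))
E
```

```text
878 [ 507.5 -276.4  158.9] [ 507.4 -275.5  159.2] [ 496.4 -325.7  153.6] [ 521.9 -230.6  162.1]
line yaw 7.4968025009545105 x at -279 507.89151922761056
```

Emit:
step_arm([
  [[0.02,-0.08,0.6],[0,0,-0.11]],
  [[0,0,0.9],[0,0,0]],
  [[0,0,0.9],[0,0,0]],
  [[0,0,0.9],[0,0,0]],
  [[0,0,0.7],[0,0,0]],
  [[0,0,0.5],[0,0,0]],
  [[0,0,0],[0,0,0]],
])

```text
time: 4.03
position: [506.4, -278.2, 135.9]
tool_rot: [0.662, 0.749, -0.001, -0.002]
wrist_force: [0.3, -0.2, 0.3]
finger_gap: 0.34
finger_force: 0.0
```

Emit:
step_arm([
  [[0,0,0],[0,0,0]],
  [[0,0,0],[0,0,0]],
  [[0,0,0],[0,0,0]],
  [[0,0,0],[0,0,0]],
], gripper=0)

```text
time: 4.53
position: [508.5, -278.9, 138.2]
tool_rot: [0.662, 0.75, 0.0, 0.001]
wrist_force: [0.9, -0.6, 1.3]
finger_gap: 0.097
finger_force: 30.0
```

```bash
python3 - <<'E'
import numpy as np
f=np.linspace(0.211,1.779,21); r=202.4
print([[round(float(r*(np.cos(a)-np.cos(b))/40),2),round(float(-r*(np.sin(b)-np.sin(a))/40),2)] for a,b in zip(f,f[1:])])
E
```

```text
[[0.1, -0.38], [0.13, -0.38], [0.16, -0.36], [0.19, -0.35], [0.21, -0.34], [0.24, -0.32], [0.26, -0.3], [0.28, -0.28], [0.31, -0.25], [0.32, -0.23], [0.34, -0.2], [0.36, -0.18], [0.37, -0.15], [0.38, -0.12], [0.39, -0.09], [0.39, -0.06], [0.4, -0.03], [0.4, 0.0], [0.39, 0.04], [0.39, 0.07]]
```

Emit:
step_arm([
  [[0,0.1,-0.38],[0,0,0]],
  [[0,0.13,-0.38],[0,0,0]],
  [[0,0.16,-0.36],[0,0,0]],
  [[0,0.19,-0.35],[0,0,0]],
  [[0,0.21,-0.34],[0,0,0]],
  [[0,0.24,-0.32],[0,0,0]],
  [[0,0.26,-0.3],[0,0,0]],
  [[0,0,0],[0,0,0]],
])

```text
time: 5.52
position: [556.8, -272.6, 235.2]
tool_rot: [0.662, 0.749, -0.002, -0.002]
wrist_force: [-5.2, 0.5, 5.2]
finger_gap: 0.092
finger_force: 30.0
```

```bash
python3 - <<'E'
from h import *
np.set_printoptions(precision=3,suppress=True)
o,p,r=pose(); print(p,r.as_matrix(),o['wrist_force'],o['wrist_torque'],o['joint_positions'])
a=np.array([508.5,-278.9,136])
e=np.array([np.cos(.131),np.sin(.131)]); print((p-a)[:2]@e,p[2]-136, 'expected',202.4*(np.cos(.211)-np.cos(.211+7*.0784)),202.4*(np.sin(.211+7*.0784)-np.sin(.211)))
E
```

```text
[ 556.788 -272.6    235.207] [[-0.123  0.992 -0.005]
 [ 0.992  0.123 -0.   ]
 [ 0.    -0.005 -1.   ]] [-5.213  0.476  5.247] [-0.008  1.286  0.004] [ 0.589  0.57  -0.295  1.56   0.184  1.044  0.368]
48.69673945116896 99.20657554148437 expected 51.176472707015286 97.01814028324404
```

Tracking well with small forces, so I'll finish the arc.

Emit:
step_arm([
  [[0,0.28,-0.28],[0,0,0]],
  [[0,0.31,-0.25],[0,0,0]],
  [[0,0.32,-0.23],[0,0,0]],
  [[0,0.34,-0.2],[0,0,0]],
  [[0,0.36,-0.18],[0,0,0]],
  [[0,0.37,-0.15],[0,0,0]],
  [[0,0.38,-0.12],[0,0,0]],
  [[0,0.39,-0.09],[0,0,0]],
])

```text
time: 6.52
position: [666.8, -258.2, 296.3]
tool_rot: [0.662, 0.75, -0.001, -0.001]
wrist_force: [-4.4, 1.6, 4.7]
finger_gap: 0.094
finger_force: 30.0
```

Emit:
step_arm([
  [[0,0.39,-0.06],[0,0,0]],
  [[0,0.4,-0.03],[0,0,0]],
  [[0,0.4,0],[0,0,0]],
  [[0,0.39,0.04],[0,0,0]],
  [[0,0.39,0.07],[0,0,0]],
  [[0,0,0],[0,0,0]],
  [[0,0,0],[0,0,0]],
])

```text
time: 7.4
position: [746.6, -247.7, 293.6]
tool_rot: [0.662, 0.75, 0.001, -0.0]
wrist_force: [2.5, 1.2, -1.4]
finger_gap: 0.095
finger_force: 30.0
```

Emit:
step_arm([
  [[0,0,0],[0,0,0]],
  [[0,0,0],[0,0,0]],
  [[0,0,-0.4],[0,0,0]],
  [[0,0,-0.8],[0,0,0]],
  [[0,0,-0.8],[0,0,0]],
  [[0,-0.7,0],[0,0,0]],
  [[0,-0.8,0],[0,0,0]],
  [[0,-0.8,0],[0,0,0]],
  [[0,-0.8,0],[0,0,0]],
  [[0,-0.8,0],[0,0,0]],
  [[0,-0.7,0],[0,0,0]],
], gripper=32)

```text
time: 8.78
position: [562.5, -272.5, 375.6]
tool_rot: [0.662, 0.749, -0.0, 0.001]
wrist_force: [-0.2, -0.6, -0.8]
finger_gap: 0.341
finger_force: 0.0
```

Emit:
step_arm([
  [[0,0,0],[0,0,1]],
  [[0,0,0],[0,0,1]],
  [[0,0,0],[0,0,1]],
  [[0,0,0],[0,0,1]],
  [[0,0,0],[0,0,1]],
  [[0,0,0],[0,0,1]],
  [[0,0,0],[0,0,1]],
  [[0,0,0],[0,0,1]],
  [[0,0,0],[0,0,1]],
  [[0,0,0],[0,0,1]],
  [[0,0,0],[0,0,1]],
  [[0,0,0],[0,0,1]],
], gripper=80)

```text
time: 10.28
position: [563.9, -272.0, 375.5]
tool_rot: [0.976, 0.216, 0.001, 0.001]
wrist_force: [0.2, -0.1, 0.3]
finger_gap: 0.848
finger_force: 0.0
```

Emit:
step_arm([
  [[0,0,0],[0,0,1]],
  [[0,0,0],[0,0,1]],
  [[0,0,0],[0,0,1]],
  [[0,0,0],[0,0,0]],
])

```text
time: 10.78
position: [563.9, -271.9, 375.2]
tool_rot: [0.998, 0.063, 0.001, 0.0]
wrist_force: [0.2, -0.5, 0.7]
finger_gap: 0.853
finger_force: 0.0
```

```bash
python3 - <<'E'
from h import *
np.set_printoptions(precision=3,suppress=True)
o,p,r=pose(); print(o['time'],p,r.as_matrix(),o['joint_positions'],o['finger_gap'])
q,d,m,P=snap("wrist"); q2,d2,m2,P2=snap("scene")
np.save('pics/w2.npy',P);np.save('pics/s2.npy',P2); cv2.imwrite('pics/w2.png',q); cv2.imwrite('pics/s2.png',q2)
big=cv2.hconcat([cv2.resize(q,(400,300)),cv2.resize(q2[130:370,140:460],(400,300))]); cv2.imwrite('pics/c2.png',big)
print(m['xyz'])
E
```

```text
10.775 [ 563.895 -271.88   375.18 ] [[ 0.992  0.125  0.001]
 [ 0.125 -0.992 -0.001]
 [ 0.001  0.001 -1.   ]] [ 0.368  0.468  0.062  1.327 -0.028  1.346 -1.016] 0.8531334818085773
[ 641.006 -262.995  554.632]
```

View pics/c2.png

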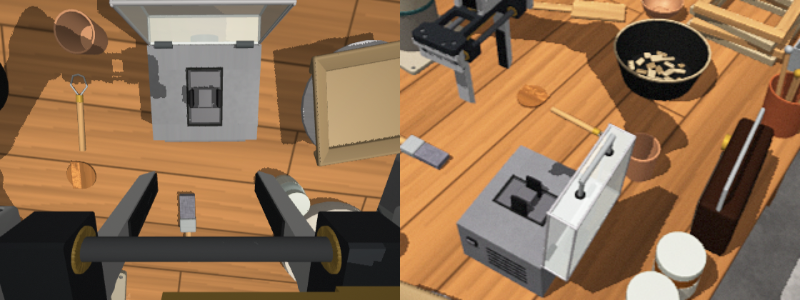

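The cover is standing open. In the wrist panel the catch plates are at (193,97) and (217,97), inside the well at (187–222, 68–125). Now I'll measure the grip point and cover.

```bash
python3 - <<'E'
from h import *
np.set_printoptions(precision=1,suppress=True)
a=np.radians(7.5); ex=np.array([np.cos(a),np.sin(a)]); ey=np.array([-ex[1],ex[0]])
for n,P in (('w',np.load('pics/w2.npy')),('s',np.load('pics/s2.npy'))):
    A=P.reshape(-1,3); A=A[~np.isnan(A[:,0])]
    D=A[(A[:,2]>104)&(A[:,2]<116)&(A[:,0]>520)&(A[:,0]<720)&(A[:,1]<-140)&(A[:,1]>-380)]
    ux,uy=D[:,:2]@ex,D[:,:2]@ey
    print(n,'deck',len(D),np.median(D[:,2]),'ux',np.percentile(ux,[0.5,1,99]),'uy',np.percentile(uy,[.5,50,99.5]), cv2.minAreaRect(D[:,:2].astype(np.float32)))
    c=np.array([620,-262]); 
    K=A[(A[:,2]>134)&(A[:,2]<160)&(np.linalg.norm(A[:,:2]-c,axis=1)<50)]
    ux,uy=K[:,:2]@ex,K[:,:2]@ey
    print('plates',len(K),np.percentile(K[:,2],[5,50,95]),'ux',np.percentile(ux,[2,50,98]),'uy',np.percentile(uy,[2,50,98]),'hist',np.histogram(uy,bins=np.arange(uy.min(),uy.max()+4,4)))
    C=A[(A[:,2]>125)&(A[:,0]>650)&(A[:,0]<800)&(A[:,1]>-350)&(A[:,1]<-150)&(A[:,2]<335)]
    ux=C[:,:2]@ex
    for z in range(130,330,30):
        s=ux[(abs(C[:,2]-z)<8)]; print(z,len(s),np.percentile(s,[2,50,98]) if len(s) else '')
u=np.array([620,-262.]); print('ref',u@ex,u@ey)
E
```

```text
w deck 20254 110.2800551473589 ux [496.  497.  684.9] uy [-440.2 -336.9 -242.3] ((633.2904052734375, -260.97772216796875), (198.21006774902344, 200.7076873779297), 7.370817184448242)
plates 286 [137.1 143.7 145.3] ux [561.2 575.1 589.8] uy [-369.6 -363.2 -315.3] hist (array([70, 74,  0,  0,  0,  1,  1,  0,  1,  0,  0,  0, 85, 54]), array([-369.8, -365.8, -361.8, -357.8, -353.8, -349.8, -345.8, -341.8,
       -337.8, -333.8, -329.8, -325.8, -321.8, -317.8, -313.8]))
130 932 [666.9 709.7 710.8]
160 712 [669.  711.5 712.4]
190 324 [671.2 685.6 702.8]
220 302 [673.8 682.2 694.8]
250 222 [676.4 679.3 687.1]
280 2041 [679.1 680.7 683.4]
310 0 
s deck 4235 112.64937208509525 ux [498.1 498.7 656.8] uy [-440.9 -373.7 -241.4] ((619.8768310546875, -261.3704833984375), (173.18675231933594, 204.039306640625), 8.096495628356934)
plates 228 [134.3 137.9 148. ] ux [563.9 579.6 593.5] uy [-369.  -343.  -314.6] hist (array([53, 19,  0,  0, 17, 17, 16, 16, 11, 11,  0,  1, 52, 15]), array([-369.5, -365.5, -361.5, -357.5, -353.5, -349.5, -345.5, -341.5,
       -337.5, -333.5, -329.5, -325.5, -321.5, -317.5, -313.5]))
130 147 [671.8 714.7 716.2]
160 194 [674.5 717.  718.9]
190 205 [677.3 719.8 721.7]
220 226 [678.3 722.5 724.1]
250 243 [682.3 725.1 727. ]
280 1999 [683.3 709.7 729.7]
310 198 [705.  711.7 714.6]
ref 580.497951690109 -340.6847928563703
```

```bash
python3 - <<'E'
from h import *
np.set_printoptions(precision=3,suppress=True)
print(delta([616.2,-264,115],-82.5))
E
```

```text
(array([ 1.317, -0.032,  6.495]), array([ 0.005, -0.009, -0.046]))
```

Emit:
step_arm([
  [[0.4,-0.03,0],[0,0,-0.05]],
  [[0.5,0,0.5],[0,0,0]],
  [[0.42,0,0.8],[0,0,0]],
  [[0,0,0.8],[0,0,0]],
  [[0,0,0.8],[0,0,0]],
  [[0,0,0.7],[0,0,0]],
  [[0,0,0.5],[0,0,0]],
  [[0,0,0.4],[0,0,0]],
  [[0,0,0.2],[0,0,0]],
  [[0,0,0],[0,0,0]],
  [[0,0,0],[0,0,0]],
])

```text
time: 12.25
position: [616.5, -264.0, 186.8]
tool_rot: [0.998, 0.065, 0.001, 0.0]
wrist_force: [-0.3, -0.1, -0.1]
finger_gap: 0.851
finger_force: 0.0
```

```bash
python3 - <<'E'
from h import *
np.set_printoptions(precision=3,suppress=True)
o,p,r=pose(); print(p,o['wrist_force']); print(delta([616.2,-264,115],-82.5))
q,d,m,P=snap("wrist"); cv2.imwrite('pics/w3.png',q)
E
```

```text
[ 616.517 -264.022  186.773] [-0.29  -0.091 -0.076]
(array([-0.01 , -0.003,  1.794]), array([ 0.007, -0.014, -0.013]))
```

View pics/w3.png

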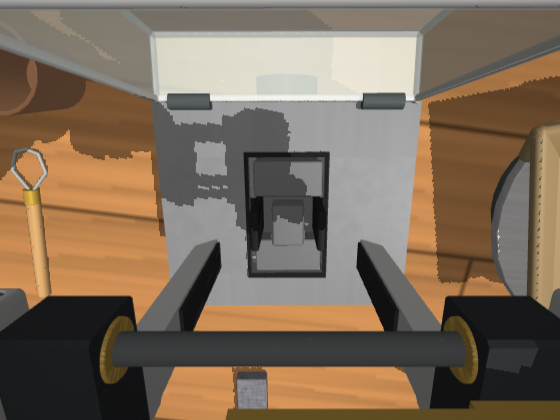

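The fingers straddle the catches evenly: the plates are at columns 256 and 320, the fingertips at about 220 and 360. Going down the rest.

Emit:
step_arm([
  [[0,0,0.4],[0,0,0]],
  [[0,0,0.5],[0,0,0]],
  [[0,0,0.4],[0,0,0]],
  [[0,0,0.3],[0,0,0]],
  [[0,0,0.2],[0,0,0]],
  [[0,0,0],[0,0,0]],
])

```text
time: 13.05
position: [615.7, -263.7, 113.3]
tool_rot: [0.998, 0.065, -0.0, -0.0]
wrist_force: [-0.5, -0.4, 0.3]
finger_gap: 0.85
finger_force: 0.0
```

Emit:
step_arm([
  [[0,0,0],[0,0,0]],
  [[0,0,0],[0,0,0]],
  [[0,0,0],[0,0,0]],
  [[0,0,0],[0,0,0]],
  [[0,0,0],[0,0,0]],
  [[0,0,0],[0,0,0]],
], gripper=20)

```text
time: 13.8
position: [616.3, -263.7, 114.6]
tool_rot: [0.998, 0.065, 0.0, 0.0]
wrist_force: [-1.0, -0.1, 6.6]
finger_gap: 0.396
finger_force: 30.0
```

Emit:
step_arm([
  [[0,0,-0.1],[0,0,0]],
  [[0,0,-0.2],[0,0,0]],
  [[0,0,-0.3],[0,0,0]],
  [[0,0,-0.3],[0,0,0]],
  [[0,0,-0.3],[0,0,0]],
  [[0,0,-0.3],[0,0,0]],
  [[0,0,-0.4],[0,0,0]],
  [[0,0,-0.4],[0,0,0]],
  [[0,0,-0.4],[0,0,0]],
  [[0,0,-0.4],[0,0,0]],
  [[0,0,-0.2],[0,0,0]],
  [[0,0,0],[0,0,0]],
])

```text
time: 15.3
position: [616.2, -263.9, 246.5]
tool_rot: [0.998, 0.065, 0.0, 0.0]
wrist_force: [-0.2, 0.3, -1.9]
finger_gap: 0.39
finger_force: 30.0
```

```bash
python3 - <<'E'
from h import *
np.set_printoptions(precision=3,suppress=True)
o,p,r=pose(); print(p,o['wrist_force'],o['joint_positions'],o['finger_gap'])
q,d,m,P=snap("scene"); np.save('pics/s4.npy',P); q2,_,_,_=snap("wrist")
cv2.imwrite('pics/c4.png',cv2.hconcat([cv2.resize(q[110:350,130:450],(400,300)),cv2.resize(q2,(400,300))]))
s=P[130:230,290:410].reshape(-1,3); s=s[(s[:,2]>80)&(s[:,2]<105)]
print(cv2.minEnclosingCircle(s[:,:2].astype(np.float32)))
t=np.array([580,268]); print(np.linalg.norm(t),np.degrees(np.arctan2(*t[::-1])),np.linalg.norm(p[:2]),np.degrees(np.arctan2(p[1],p[0])))
E
```

```text
[ 616.201 -263.917  246.538] [-0.216  0.296 -1.916] [ 0.335  0.623  0.049  1.404 -0.032  1.114 -1.052] 0.3895595540829984
((587.6564331054688, 340.77325439453125), 189.2963104248047)
638.9240956483015 24.800193378565897 670.3401860832693 -23.1853060541305
```

View pics/c4.png

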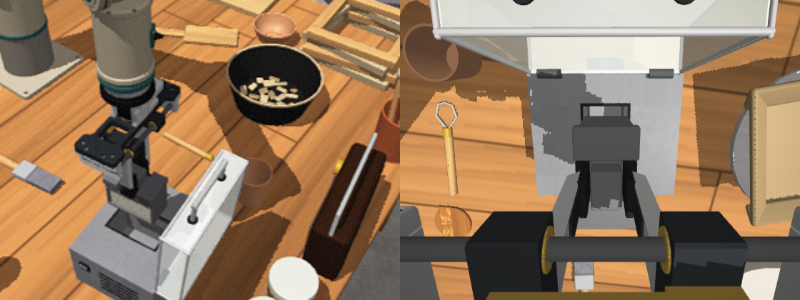

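The cassette is clear of its well, pinched squarely at (605,180) in the wrist panel, and the cover is still open. Carrying it to the tub.

Emit:
step_arm([
  [[0,-0.2,0],[0,0,0]],
  [[0,-0.4,0],[0,0,0]],
  [[0.04,-0.6,0],[0,0,0]],
  [[0.04,-0.6,0],[0,0,0]],
  [[0.04,-0.6,0],[0,0,0]],
  [[0.04,-0.6,0],[0,0,0]],
  [[0.04,-0.6,0],[0,0,0]],
  [[0.04,-0.6,0],[0,0,0]],
  [[0.04,-0.6,0],[0,0,0]],
  [[0.04,-0.6,0],[0,0,0]],
  [[0.04,-0.6,0],[0,0,0]],
  [[0.04,-0.6,0],[0,0,0]],
])

```text
time: 16.9
position: [597.3, 2.3, 246.1]
tool_rot: [0.998, 0.065, 0.0, -0.0]
wrist_force: [0.1, -0.3, -2.1]
finger_gap: 0.387
finger_force: 30.0
```

Emit:
step_arm([
  [[0.04,-0.6,0],[0,0,0]],
  [[0.04,-0.6,0],[0,0,0]],
  [[0.04,-0.6,0],[0,0,0]],
  [[0.04,-0.6,0],[0,0,0]],
  [[0.04,-0.6,0],[0,0,0]],
  [[0.04,-0.6,0],[0,0,0]],
  [[0.04,-0.6,0],[0,0,0]],
  [[0.04,-0.6,0],[0,0,0]],
  [[0.04,-0.6,0],[0,0,0]],
  [[0.04,-0.5,0],[0,0,0]],
  [[0.04,-0.4,0],[0,0,0]],
  [[0,-0.2,0],[0,0,0]],
])

```text
time: 18.4
position: [581.4, 261.4, 245.8]
tool_rot: [0.998, 0.065, 0.0, -0.0]
wrist_force: [-0.2, -0.6, -3.0]
finger_gap: 0.391
finger_force: 30.0
```

```bash
python3 - <<'E'
from h import *
np.set_printoptions(precision=3,suppress=True)
o,p,r=pose(); print(p,o['finger_gap'],o['joint_positions']); print(delta([580,268,209],-82.5))
E
```

```text
[581.373 261.382 245.829] 0.39114553020569065 [-0.476  0.572  0.016  1.505 -0.01   1.065 -1.898]
(array([-0.013, -0.168,  0.921]), array([-0.001, -0.   , -0.005]))
```

Emit:
step_arm([
  [[0,-0.1,0.2],[0,0,0]],
  [[0,-0.07,0.3],[0,0,0]],
  [[0,0,0.3],[0,0,0]],
  [[0,0,0.1],[0,0,0]],
  [[0,0,0],[0,0,0]],
  [[0,0,0],[0,0,0]],
  [[0,0,0],[0,0,0]],
  [[0,0,0],[0,0,0]],
])

```text
time: 19.4
position: [580.9, 267.0, 210.2]
tool_rot: [0.998, 0.065, 0.0, -0.0]
wrist_force: [-0.8, -0.1, -2.7]
finger_gap: 0.392
finger_force: 30.0
```

```bash
python3 - <<'E'
from h import *
np.set_printoptions(precision=1,suppress=True)
o,p,r=pose(); print(p,o['finger_gap'])
q,d,m,P=snap("scene"); q2,d2,_,P2=snap("wrist")
cv2.imwrite('pics/c5.png',cv2.hconcat([cv2.resize(q[60:360,130:530],(400,300)),cv2.resize(q2,(400,300))]))
A=P.reshape(-1,3); A=A[np.isfinite(A[:,0])]
K=A[(np.linalg.norm(A[:,:2]-[580,268],axis=1)<62)&(A[:,2]>105)&(A[:,2]<215)]
print('cassette low z',np.percentile(K[:,2],[0.5,2]),len(K))
C=A[(A[:,2]>270)&(A[:,2]<330)&(A[:,1]<-150)&(A[:,1]>-360)&(A[:,0]>600)]; print('cover top',len(C),np.median(C,0))
D=P2.reshape(-1,3); D=D[np.isfinite(D[:,0])]; D=D[(abs(D[:,2]-90)<7)&(abs(np.linalg.norm(D[:,:2]-[580,268],axis=1)-115)<25)]
M=np.c_[2*D[:,:2],np.ones(len(D))]; s=np.linalg.lstsq(M,(D[:,:2]**2).sum(1),rcond=None)[0]; print('rim',len(D),s[:2],np.sqrt(s[2]+s[0]**2+s[1]**2))
E
```

```text
[580.9 267.  210.2] 0.39184101968528917
cassette low z [138.2 140.9] 939
cover top 2314 [ 749.1 -262.7  278.2]
rim 6406 [581.4 268.2] 110.84222705327743
```

View pics/c5.png

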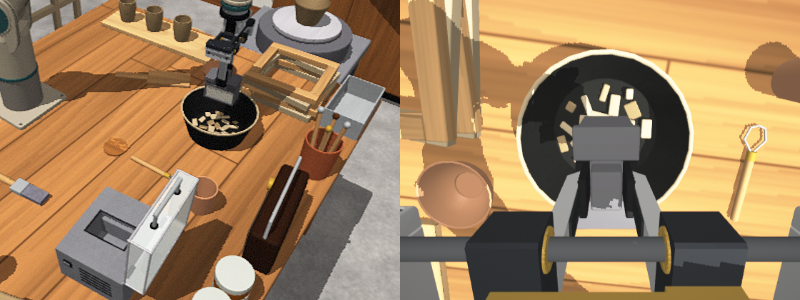

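The cassette hangs upright about 47 mm above the rim and within 1–2 mm of the tub's centre; the tub is at (222,118) in the left panel. The cover still stands open at (165,210), so I'm handing in.

```bash
python3 -c "from cell import ticket; print(ticket.hand_in())"
```

```text
the job is handed in; nothing more can be done
None
```

The job is handed in: the cover stands open at about 1.65 rad, and the arm still holds the cassette by its pinched catches, upright and centred about 47 mm above the tub's rim.

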